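Lay out the mineral test station

TASK

Lay out the mineral test station by putting each of the four test tools on the cork pad cut to its shape: the scratch plate on the oblong pad, the streak tile on the square pad, the ring magnet on the large round pad and the dropper bottle, standing upright, on the small round pad. Each should end up centred on its pad, with plate and tile flat and square to theirs; lift the scratch plate straight up off its two tight dowels and keep it level all the way, so that it does not bind. Leave the ore stone standing where it is.

Things in the scene. Friction and masses are not known exactly. Their poses are not given: they have to be found in the camera images.
- scratch_plate: Loose aluminium plate, 90 (x) x 40 (y) x 8 mm, about 0.12 kg, with a black upright grip bar on its middle: 36 mm long along x, 14 mm wide (y), from 8 to 34 mm above the underside. Two through holes, 9.5 mm wide, at x = -36 and +36 mm. Origin: centre of the underside. At the start it lies flat on the dowel stand with both dowels through its holes; a straight lift of 25 mm frees it.
- dowel_stand: Fixed wooden base 100 (x) x 50 (y) x 12 mm with two upright steel dowels 8 mm in diameter at x = -36 and +36 mm, rising 22 mm above the base (14 mm above the plate that lies on it). Origin: centre of its underside, on the table.
- streak_tile: Loose white unglazed square tile, 52 x 52 x 7 mm, lying flat on the table, sides along its x and y, about 40 g. Origin: centre of the underside.
- magnet: Loose ring magnet in a white round cup with a black top, 38 mm in diameter, 12 mm high, lying flat, black side up, about 55 g; it pulls on nothing here. Origin: centre of the underside.
- dropper_bottle: Loose small white round dropper bottle, standing: body 25 mm in diameter up to 46 mm, then a narrow nozzle up to 66 mm, about 18 g. Origin: centre of the underside.
- oblong_pad: Fixed oblong cork pad, 110 (x) x 60 (y) x 4 mm, lying on the table. Origin: centre of its underside; the top is 4 mm above.
- square_pad: Fixed square cork pad, 74 x 74 x 4 mm, sides along its x and y. Origin: centre of its underside; the top is 4 mm above.
- large_round_pad: Fixed round cork pad, 62 mm in diameter, 4 mm thick. Origin: centre of its underside; the top is 4 mm above.
- small_round_pad: Fixed round cork pad, 45 mm in diameter, 4 mm thick. Origin: centre of its underside; the top is 4 mm above.
- ore_stone: Loose reddish-brown ore stone with green stains, 44 x 62 x 40 mm, standing among the tools: to be left alone. Origin: centre of the underside.
Things that resemble listed ones, but are neither listed nor needed, are in the scene too. Leave any purple look-alike of the scratch_plate alone. Of the things shaped like the streak_tile, the white one is meant.

How it is judged:
By the outcome, as a careful person would: the job done as asked, in the order asked, and still so for the second after the job is handed in, with the robot touching nothing.
It also fails if it takes over 125 s, if anything falls off the work surface, if the arm or the gripper's body presses on something with over 40 N, if the wrist force passes 120 N, or if a joint passes its speed limit or range.

ROBOT

A 7-joint arm with a two-finger parallel gripper is mounted at the origin on a cart in front of the work surface, level with it; the furniture and walls round the work are solid. World frame = base frame: x ahead of the robot, y to its left, z up, the work surface at z = 0. Lengths are in m, angles in rad, forces in N, time in s.
With the tool pointing down it reaches from about 0.4 to 0.9 m from the base axis. Payload 5.6 kg.
Tool frame: the origin (TCP) lies midway between the tips of the shut fingers; the grasp point (between the pads) lies 19 mm behind it; z points along the fingers, y is the line along which they close (so a half turn about z gives the same grasp; the last joint's range is limited). The gripper opens to 92 mm and grips with 3 to 60 N. Pads are 20 mm wide; open, the fingers measure 128 mm over their backs; the gripper's body (75 mm by 189 mm) begins 69 mm behind the grasp point.
Start: joints at [-1.24, 0.468, -0.012, 1.603, 0.006, 1.071, -0.056], TCP at [0.237, 0.605, 0.215] pointing down, gripper open.
Joint ranges: [-2.53, 2.53], [-0.31, 2.02], [-1.57, 1.55], [0.28, 2.44], [-1.29, 4.43], [0.15, 1.84], [-2.92, 2.92]. Speed limits (rad/s): [2.57, 2.57, 3.14, 3.14, 3.14, 3.14, 3.14].

INTERFACE

Orientations are given as a 3x3 rotation matrix whose columns are the frame's x, y, z axes.
In Python, from station import env, effector, solver, viewer, workorder, search_frame, tip_of gives the robot as it stands. Calls block until the motion is done:
- env.reach(position, orientation): joint-space move of the TCP to a pose.
- env.movel(position, frame=None, rate=0.15): straight line of the TCP; frame=None keeps the orientation; rate is the mean speed in m/s.
- env.goto_joints(angles): joint-space move.
- effector.release() and effector.grasp(squeeze=None): open the fingers fully, or close them until they stop; squeeze is the grip in N (None keeps the last).
- env.pause(seconds).
- solver.inverse_kinematics(position, orientation): joint angles nearest the present ones, or None.
- env.sense(): the state.
- viewer.read_camera(name): name is "side" or "top" or "wrist"; returns (picture, depth): 400x640x3 uint8, red, green, blue; 400x640 float32, m along the optical axis (not along the pixel's ray), 0 where there is no reading.
- viewer.camera_info(name): a dict with "intrinsics" (3x3 intrinsics, pixels), "eye" and "rotation" of the camera in the world; the wrist camera has in their place "T_tool_cam" (4x4, takes a point from camera to tool coordinates, whose origin is the TCP and whose axes are the flange's). Camera axes: x right, y up, looking along -z (the intrinsics and any distortion apply to the point x, -y, -z); pixel columns grow to the right and rows downward; lengths in m; the calibration is good to about 2 mm. A picture is of the moment at which its call begins: read the wrist's pose just before it. camera_info takes no time and is no camera call.
A pose or a line that the arm cannot do raises env.PlanningError and nothing moves.
- workorder.finish_job(): hands the job in; it is judged then, once.
Trained networks look in the newest picture that a camera, given by its name, has taken for a name from the list of things; names that differ only in an ending like _2 or _b are one class to them, and where a whole thing is asked for, a point or a joint stands for the part that bears it (a point fixed in the world has none). Each returns a list of dicts, best first, with "score" (0 to 1); they miss things now and then, are a little off and sometimes report something else, mostly with a low value. They report only what shows in the picture. A call takes as long as a camera call. They do not tell look-alikes from the thing itself.
- search_frame(camera, name): "at" ([x, y, z] in m, in world coordinates, good to about 4 mm: the middle of the surface that is visible of it).
- tip_of(camera, name): "at" ([x, y, z] in m, in world coordinates, good to about 4 mm: a listed point, or the origin of a listed thing).
The state is a dict: "t": time; "joint_positions": joint angles; "joint_velocities": joint speeds; "tau": joint torques, N m; "ee_pos": TCP position; "tcp_rot": TCP orientation; "wrist_force": force on the tool from outside, world axes, zero at the start; "moment": the same for the moment, N m; "gripper_width": finger opening in m; "grasp_force": force on a finger pad.
Only numpy, scipy, OpenCV 4.12 (cv2) and the standard library are available. Lean on these libraries where they do the work, as an engineer would, in place of code of your own. Each camera call takes 0.05 s, during which the arm holds its last target. There are 200 camera calls.

## Working session

There is one attempt and no reset: what is moved stays moved. The work goes in short steps, each a Python script; the robot and the scene stay as the last script left them, time stands still between calls to the robot, and variables do not carry over. Pictures are saved under pics/ and viewed, at most 14 in all, crops included, and the job is handed in when it is done.

```bash
ls; mkdir -p pics; python3 - <<'E'
from station import *
import cv2,numpy as np
for c in ["top","side"]:
    p,d=viewer.read_camera(c); cv2.imwrite(f"pics/{c}0.png",p[:,:,::-1]); np.savez(f"{c}0.npz",p=p,d=d)
    i=viewer.camera_info(c); print(c,{k:np.round(v,4).tolist() if not isinstance(v,str) else v for k,v in i.items()})
    for n in "scratch_plate dowel_stand streak_tile magnet dropper_bottle oblong_pad square_pad large_round_pad small_round_pad ore_stone".split():
        print(n,[(np.round(r["at"],3).tolist(),round(r["score"],2)) for r in search_frame(c,n)[:4]])
E
```

```text
pics
top {'intrinsics': [[385.8714, 0.0, 320.4278], [0.0, 385.8714, 204.4007], [0.0, 0.0, 1.0]], 'eye': [0.3988, 0.0115, 0.9796], 'rotation': [[0.0152, 0.9981, -0.0589], [-0.9996, 0.0166, 0.0233], [0.0242, 0.0585, 0.998]]}
scratch_plate [([0.47, -0.319, 0.021], 0.76), ([0.29, -0.206, 0.005], 0.65)]
dowel_stand [([0.467, -0.308, 0.01], 0.67)]
streak_tile [([0.34, -0.091, 0.005], 0.68), ([0.454, -0.141, 0.007], 0.6)]
magnet [([0.472, -0.318, 0.02], 0.66), ([0.612, 0.298, 0.014], 0.63)]
dropper_bottle [([0.454, 0.3, 0.037], 0.54), ([0.614, 0.296, 0.017], 0.37)]
oblong_pad [([0.447, 0.146, 0.004], 0.97)]
square_pad [([0.624, -0.004, 0.003], 0.62)]
large_round_pad [([0.459, -0.015, 0.002], 0.97)]
small_round_pad [([0.625, -0.146, 0.006], 0.68)]
ore_stone [([0.612, -0.321, 0.029], 0.81)]
side {'intrinsics': [[514.3281, 0.0, 311.3063], [0.0, 514.3281, 201.6164], [0.0, 0.0, 1.0]], 'eye': [0.2705, 1.0555, 0.9809], 'rotation': [[-0.9847, 0.1203, -0.126], [-0.174, -0.6505, 0.7393], [0.007, 0.7499, 0.6615]]}
scratch_plate [([0.294, -0.199, 0.005], 0.83), ([0.472, -0.318, 0.026], 0.65)]
dowel_stand [([0.473, -0.299, 0.006], 0.51)]
streak_tile [([0.334, -0.082, 0.007], 0.75), ([0.455, -0.141, 0.006], 0.74)]
magnet [([0.612, 0.298, 0.015], 0.7)]
dropper_bottle [([0.453, 0.312, 0.035], 0.48)]
oblong_pad []
square_pad [([0.616, 0.003, 0.004], 0.83)]
large_round_pad []
small_round_pad [([0.62, -0.138, 0.002], 0.69)]
ore_stone [([0.471, -0.299, 0.008], 0.75), ([0.611, -0.315, 0.027], 0.46)]
```

View pics/top0.png

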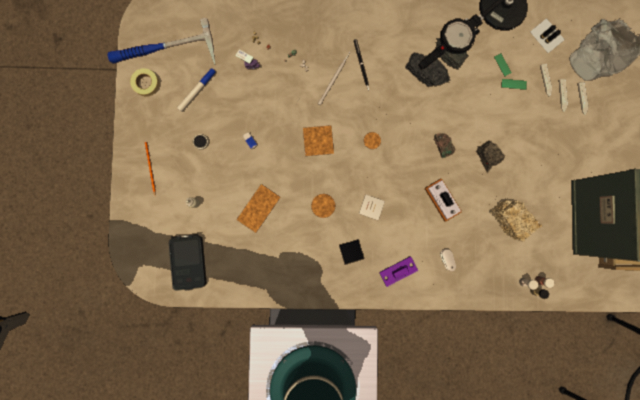

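View pics/side0.png

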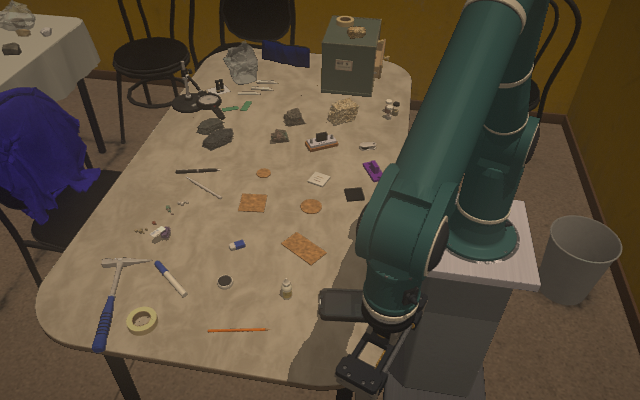

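```bash
cat > h.py <<'E'
from station import *
import cv2,numpy as np
def down(a):  # tool pointing down, tool y (closing line) at angle a
    y=np.array([np.cos(a),np.sin(a),0]); z=np.array([0,0,-1.]); return np.c_[np.cross(y,z),y,z]
def shot(tag):
    s=env.sense(); p,d=viewer.read_camera("wrist"); i=viewer.camera_info("wrist")
    T=np.eye(4); T[:3,:3]=s["tcp_rot"]; T[:3,3]=s["ee_pos"]; T=T@i["T_tool_cam"]
    np.savez(f"{tag}.npz",p=p,d=d,T=T,K=i["intrinsics"]); cv2.imwrite(f"pics/{tag}.png",p[:,:,::-1]); return p,d,T,i["intrinsics"]
def load(tag):
    f=np.load(f"{tag}.npz"); return f["p"],f["d"],f["T"],f["K"]
def toplane(uv,T,K,z):
    uv=np.atleast_2d(uv).astype(float); r=np.c_[(uv[:,0]-K[0,2])/K[0,0],-(uv[:,1]-K[1,2])/K[1,1],-np.ones(len(uv))]@T[:3,:3].T
    return T[:3,3]+r*((z-T[2,3])/r[:,2])[:,None]
def proj(P,T,K):
    c=(np.atleast_2d(P)-T[:3,3])@T[:3,:3]; return np.c_[K[0,0]*c[:,0]/-c[:,2]+K[0,2],-K[1,1]*c[:,1]/-c[:,2]+K[1,2]]
E
python3 - <<'E'
from h import *
s=env.sense(); print(s["t"],s["tcp_rot"].round(3).tolist() if hasattr(s["tcp_rot"],'round') else s["tcp_rot"],s["gripper_width"])
i=viewer.camera_info("wrist"); print({k:np.round(v,4).tolist() if not isinstance(v,str) else v for k,v in i.items()})
for a in (0,np.pi/2,-np.pi/2,np.pi):
    print(a,[None if (q:=solver.inverse_kinematics([x,y,0.3],down(a))) is None else np.round(q,2).tolist() for x,y in ((.53,.3),(.53,-.3),(.45,0),(.62,0))])
E
```

```text
1.1 [[-0.931, 0.365, 0.0], [0.365, 0.931, -0.0], [-0.0, 0.0, -1.0]] 0.09156428385787714
{'intrinsics': [[307.8338, 0.0, 319.6631], [0.0, 307.8338, 197.3011], [0.0, 0.0, 1.0]], 'T_tool_cam': [[0.0007, 0.9576, 0.2883, 0.0807], [1.0, -0.0006, -0.0005, 0.0009], [-0.0004, 0.2883, -0.9576, -0.17], [0.0, 0.0, 0.0, 1.0]]}
0 [[-0.85, 0.33, 0.37, 1.63, -0.13, 1.2, -0.46], [-0.29, 0.46, 1.04, 1.66, -0.42, 1.26, 0.84], [-0.69, 0.01, 0.63, 2.0, -0.0, 1.14, -0.06], [-0.53, 0.38, 0.64, 1.62, -0.24, 1.22, 0.16]]
1.5707963267948966 [[-0.63, 0.32, 0.07, 1.61, -0.03, 1.2, 1.02], [-0.35, 0.53, 1.17, 1.66, -0.5, 1.3, 2.49], [-0.57, 0.01, 0.51, 1.99, -0.01, 1.14, 1.51], [-0.37, 0.35, 0.41, 1.61, -0.15, 1.21, 1.65]]
-1.5707963267948966 [[-1.07, 0.36, 0.65, 1.64, -0.23, 1.22, -1.93], [-0.26, 0.45, 0.99, 1.66, -0.39, 1.25, -0.76], [-0.83, -0.0, 0.77, 2.0, 0.0, 1.14, -1.63], [-0.65, 0.41, 0.81, 1.62, -0.31, 1.24, -1.35]]
3.141592653589793 [[-0.41, 0.34, -0.2, 1.6, 0.07, 1.21, 2.51], [-0.42, 0.64, 1.35, 1.66, -0.64, 1.37, -2.11], [1.14, 0.29, -1.39, 1.91, 0.31, 1.2, 2.79], [-0.91, 0.67, 1.35, 1.64, -0.66, 1.38, -2.61]]
```

```bash
python3 - <<'E'
from h import *
R=down(-np.pi/2)
for k,(x,y) in enumerate([(.50,.24),(.50,0),(.50,-.23)]):
    env.reach([x,y,.16],R); env.pause(.2); shot(f"w{k}")
    s=env.sense(); print(k,s["t"],np.round(s["ee_pos"],4),np.round(s["tcp_rot"],3).tolist())
E
```

```text
0 3.0083 [0.4998 0.2406 0.16  ] [[1.0, 0.001, -0.0], [0.001, -1.0, 0.0], [-0.0, -0.0, -1.0]]
1 4.2083 [0.5002 0.0013 0.1599] [[1.0, 0.002, -0.0], [0.002, -1.0, -0.0], [-0.0, 0.0, -1.0]]
2 5.375 [ 0.5006 -0.2284  0.1599] [[1.0, 0.003, 0.0], [0.003, -1.0, 0.001], [0.0, -0.001, -1.0]]
```

```bash
python3 -c "
import cv2,numpy as np
a=[cv2.imread(f'pics/w{k}.png') for k in range(3)]
m=np.vstack([x[60:] for x in a[:1]]); cv2.imwrite('pics/m0.png',a[0]);print(a[0].shape)"
```

```text
(400, 640, 3)
```

View pics/w0.png

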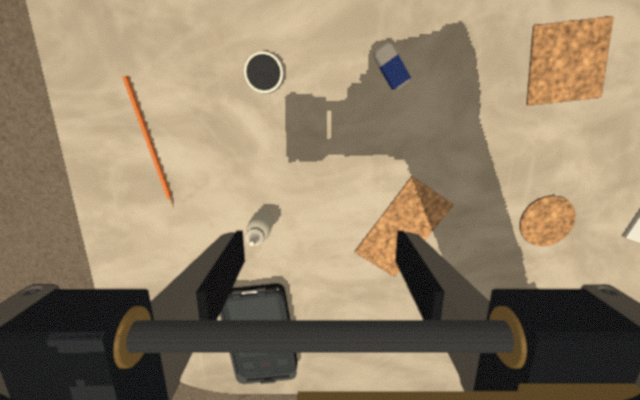

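View pics/w1.png

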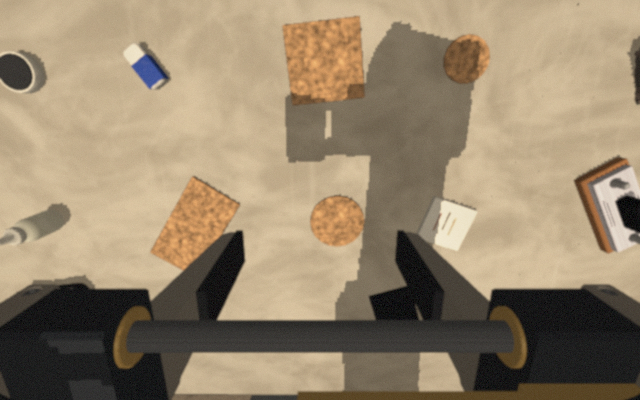

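View pics/w2.png

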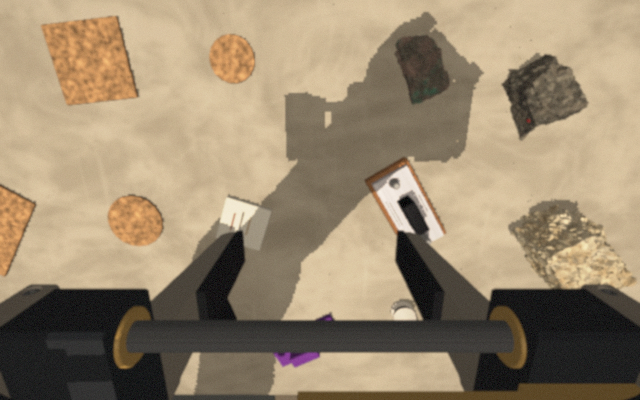

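```bash
cat >> h.py <<'E'
def blobs(m,T,K,z,amin=300):
    out=[]
    for c in cv2.findContours(m.astype(np.uint8),cv2.RETR_EXTERNAL,cv2.CHAIN_APPROX_NONE)[0]:
        if cv2.contourArea(c)<amin: continue
        P=toplane(c[:,0],T,K,z)[:,:2]; h=cv2.convexHull((P*1000).astype(np.float32))
        M=cv2.moments(h); out.append((M['m10']/M['m00'],M['m01']/M['m00'],M['m00'],cv2.minAreaRect(h),c[:,0].mean(0)))
    return out
def show(bs):
    for x,y,A,r,u in bs: print("c=(%.1f,%.1f) A=%.0f rect c=(%.1f,%.1f) size=(%.1f,%.1f) ang=%.1f px=%d,%d"%(x,y,A,*r[0],*r[1],r[2],*u))
def cork(p):
    h=cv2.cvtColor(p,cv2.COLOR_RGB2HSV); m=((h[...,0]<18)&(h[...,1]>110)&(h[...,2]>60)).astype(np.uint8)
    return cv2.morphologyEx(cv2.morphologyEx(m,cv2.MORPH_CLOSE,np.ones((5,5))),cv2.MORPH_OPEN,np.ones((3,3)))
E
python3 - <<'E'
from h import *
R=down(-np.pi/2)
env.reach([.42,-.23,.16],R); env.pause(.2); shot("w3")
for k in range(4):
    p,d,T,K=load(f"w{k}"); print(k); show(blobs(cork(p),T,K,.004))
for k,z,f in ((0,.012,"bm"),(3,.007,"t")):
    p,d,T,K=load(f"w{k}"); uv=(265,72)
    if k==0: print("depths",d[72,265],d[100,200])
# table height check via depth
p,d,T,K=load("w1"); 
for u,v in ((240,150),(520,150),(325,60),(338,220)):
    c=np.array([(u-K[0,2])/K[0,0],-(v-K[1,2])/K[1,1],-1])*d[v,u]; print(u,v,(T[:3,:3]@c+T[:3,3]).round(4))
E
```

```text
0
c=(210.1,-159.8) A=1701 rect c=(209.6,-160.1) size=(28.1,70.4) ang=0.2 px=616,391
c=(263.7,495.6) A=870 rect c=(262.6,492.9) size=(31.0,37.8) ang=0.2 px=126,357
c=(295.5,-3.1) A=2977 rect c=(296.8,-4.1) size=(104.3,36.3) ang=16.6 px=511,336
c=(316.8,479.7) A=1357 rect c=(315.4,483.0) size=(24.8,69.8) ang=46.9 px=129,324
c=(457.2,-16.0) A=2842 rect c=(457.2,-16.0) size=(60.7,59.3) ang=79.6 px=547,220
c=(447.5,146.8) A=6372 rect c=(447.6,146.9) size=(59.3,108.4) ang=56.6 px=402,227
c=(546.6,421.1) A=946 rect c=(546.5,421.1) size=(129.7,7.6) ang=12.1 px=146,136
c=(623.1,-0.6) A=5347 rect c=(623.0,-0.7) size=(72.8,73.9) ang=6.1 px=568,59
1
c=(209.3,-367.3) A=1868 rect c=(210.4,-365.4) size=(28.1,77.5) ang=0.2 px=588,391
c=(209.6,-295.9) A=1455 rect c=(210.1,-295.6) size=(28.1,55.1) ang=0.2 px=538,392
c=(316.0,-236.5) A=1525 rect c=(315.0,-239.2) size=(73.0,26.8) ang=40.0 px=509,325
c=(295.2,244.2) A=3210 rect c=(295.8,245.3) size=(38.3,105.1) ang=72.7 px=127,339
c=(457.0,-17.4) A=2799 rect c=(457.0,-17.7) size=(59.3,59.1) ang=0.2 px=336,220
c=(450.7,145.7) A=5935 rect c=(447.4,145.5) s
[... 800 characters left out ...]
2.9,-3.1) size=(73.3,73.8) ang=6.1 px=90,59
3
c=(131.5,-636.3) A=1228 rect c=(130.7,-634.2) size=(28.1,51.7) ang=0.1 px=617,390
c=(220.6,-474.1) A=2709 rect c=(220.8,-475.6) size=(103.4,30.9) ang=26.8 px=512,335
c=(217.3,12.7) A=3124 rect c=(218.2,14.0) size=(37.5,104.3) ang=71.2 px=128,338
c=(456.2,-18.4) A=2843 rect c=(456.3,-18.5) size=(59.7,60.0) ang=81.1 px=120,150
c=(483.7,-309.6) A=2878 rect c=(473.4,-303.7) size=(109.4,46.1) ang=6.2 px=390,125
c=(591.2,-1.9) A=783 rect c=(589.7,-6.3) size=(14.0,74.0) ang=0.1 px=79,6
depths 0.2953343 0.3148921
240 150 [ 0.5362  0.0878 -0.0014]
520 150 [ 5.375e-01 -2.118e-01  1.000e-04]
325 60 [ 0.6248 -0.0026  0.0038]
338 220 [ 0.4583 -0.0187  0.0039]
```

View pics/w3.png

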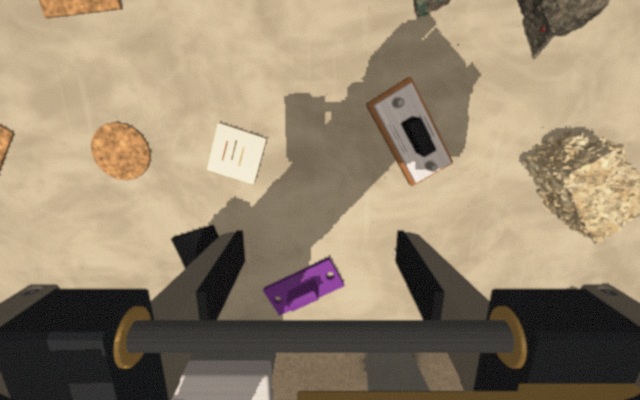

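```bash
cat >> h.py <<'E'
def zmap(d,T,K):
    v,u=np.mgrid[:d.shape[0],:d.shape[1]]; c=np.stack([(u-K[0,2])/K[0,0]*d,-(v-K[1,2])/K[1,1]*d,-d],-1)
    W=c@T[:3,:3].T+T[:3,3]; W[d<=0]=np.nan; return W
def roi(m,u0,u1,v0,v1):
    o=np.zeros(m.shape,np.uint8); o[v0:v1,u0:u1]=m[v0:v1,u0:u1]; return cv2.morphologyEx(o,cv2.MORPH_OPEN,np.ones((3,3)))
E
python3 - <<'E'
from h import *
p,d,T,K=load("w3"); W=zmap(d,T,K); z=W[...,2]; h=cv2.cvtColor(p,cv2.COLOR_RGB2HSV)
print("white tile"); show(blobs(roi((h[...,1]<60)&(h[...,2]>150),200,275,115,190),T,K,.007))
print("tile z",np.nanmedian(z[140:165,225:250]))
print("plate low-sat"); show(blobs(roi(h[...,1]<55,360,460,70,190),T,K,.020,100))
print("plate depth"); show(blobs(roi((z>.0155),360,460,70,190),T,K,.020,100))
print("base depth"); show(blobs(roi((z>.006),360,460,70,190),T,K,.012,100))
print("grip depth"); show(blobs(roi((z>.038),360,460,70,190),T,K,.046,50))
g=(z>.038)&(z<.06); g=roi(g,360,460,70,190)>0; print(np.nanmedian(W[g],0))
p,d,T,K=load("w0"); W=zmap(d,T,K); z=W[...,2]; h=cv2.cvtColor(p,cv2.COLOR_RGB2HSV)
print("magnet dark"); show(blobs(roi(h[...,2]<75,235,295,45,100),T,K,.012,100))
print("magnet depth"); show(blobs(roi(z>.007,235,295,45,100),T,K,.012,100))
print("bottle depth nozzle"); b=roi(z>.052,235,290,190,255)>0; print(b.sum(),np.nanmedian(W[b],0))
for lo,hi in ((.006,.02),(.02,.03),(.03,.04),(.04,.05),(.05,.08)):
    b=(z>lo)&(z<hi)&(roi(np.ones(z.shape),235,290,190,255)>0); print(lo,b.sum(),np.nanmean(W[b],0),np.nanmin(W[b],0),np.nanmax(W[b],0))
E
```

```text
white tile
c=(454.4,-141.2) A=2809 rect c=(454.3,-141.0) size=(53.4,53.8) ang=71.6 px=235,152
tile z 0.00696970451852158
plate low-sat
c=(476.2,-321.8) A=3627 rect c=(476.1,-321.9) size=(90.1,40.6) ang=31.5 px=412,132
plate depth
c=(475.8,-321.8) A=3640 rect c=(475.9,-321.8) size=(90.4,40.7) ang=31.6 px=412,133
base depth
c=(476.1,-321.3) A=4978 rect c=(476.1,-321.3) size=(99.7,50.2) ang=31.6 px=409,131
grip depth
c=(476.3,-320.7) A=526 rect c=(476.3,-320.6) size=(36.9,14.9) ang=31.5 px=420,136
[ 0.47637728 -0.32076926  0.04566613]
magnet dark
c=(612.7,296.1) A=679 rect c=(612.9,296.1) size=(28.9,29.6) ang=87.9 px=262,71
magnet depth
c=(612.3,296.0) A=1067 rect c=(612.3,296.1) size=(35.8,36.9) ang=0.1 px=262,71
bottle depth nozzle
349 [0.50238943 0.28784024 0.16253622]
0.006 106 [0.46619751 0.30202414 0.01324983] [0.45439097 0.2934409  0.00623502] [0.46998101 0.31744489 0.01998748]
0.02 85 [0.46596508 0.30116843 0.02538863] [0.45505367 0.29340969 0.02022262] [0.47018029 0.31459171 0.02980258]
0.03 195 [0.46350418 0.30289971 0.03632735] [0.44845036 0.29368566 0.03024509] [0.46996027 0.31723704 0.03999469]
0.04 106 [0.46253582 0.30303717 0.04457968] [0.45068009 0.29683509 0.04001938] [0.46718882 0.31500687 0.04997989]
0.05 220 [0.45933115 0.30493947 0.05509833] [0.44877906 0.29716077 0.0500199 ] [0.4660639  0.31395605 0.06600493]
```

```bash
python3 - <<'E'
from h import *
def st(l):
    s=env.sense(); print(l,round(s["t"],2),np.round(s["ee_pos"],4),"F",np.round(s["wrist_force"],1),"M",np.round(s["moment"],2),"w",round(s["gripper_width"],4),"g",round(s["grasp_force"],1))
R=down(np.radians(-58.5)); c=[.4762,-.3214]
env.reach([*c,.12],R); env.movel([*c,.04],rate=.1); env.pause(.2); st("above")
env.movel([*c,.0235],rate=.04); env.pause(.2); st("down")
effector.grasp(15); env.pause(.3); st("grasped")
E
```

```text
above 7.9 [ 0.4766 -0.3216  0.0406] F [0.3 0.1 0.1] M [-0.11  0.17  0.01] w 0.0921 g 0.0
down 8.66 [ 0.4763 -0.3215  0.0237] F [-0.1 -0.3  0.3] M [-0.05  0.19  0.01] w 0.0918 g 0.0
grasped 10.12 [ 0.4762 -0.3215  0.0235] F [-0.4 -0.4 -0.1] M [-0.15  0.09 -0.02] w 0.0141 g 15.0
```

```bash
cat >> h.py <<'E'
def st(l):
    s=env.sense(); print(l,round(s["t"],2),np.round(s["ee_pos"],4),"F",np.round(s["wrist_force"],1),"M",np.round(s["moment"],2),"w",round(s["gripper_width"],4),"g",round(s["grasp_force"],1))
E
python3 - <<'E'
from h import *
effector.grasp(30); c=[.4762,-.3214]
for z in (.029,.035,.045,.055): env.movel([*c,z],rate=.03); st(z)
env.movel([*c,.12],rate=.15); env.pause(.2); st("up"); shot("w4")
E
```

```text
0.029 10.67 [ 0.4762 -0.3213  0.0292] F [ 0.7 -0.9 -0.3] M [-0.14  0.16 -0.03] w 0.014 g 30.0
0.035 11.02 [ 0.4762 -0.3213  0.0352] F [ 0.2 -1.1 -1. ] M [-0.09  0.13  0.01] w 0.0141 g 30.0
0.045 11.5 [ 0.4761 -0.3212  0.0452] F [ 0.1  0.4 -0.7] M [ 0.01  0.15 -0.03] w 0.0136 g 30.0
0.055 11.98 [ 0.4763 -0.3214  0.0552] F [-0.1  0.2 -1.7] M [0.03 0.13 0.03] w 0.0135 g 30.0
up 12.77 [ 0.4756 -0.3209  0.1189] F [ 0.2 -0.1 -1.3] M [-0.    0.08  0.02] w 0.0137 g 30.0
```

View pics/w4.png

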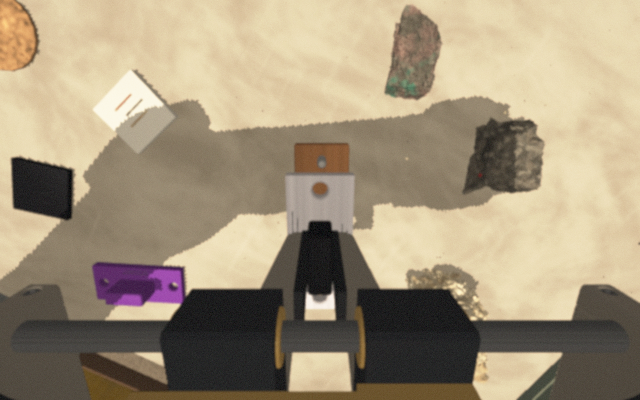

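```bash
python3 - <<'E'
from h import *
a=np.radians(56.65-180); R=down(a); c=np.array([.4475,.1465]); 
env.movel([*c,.12],frame=R,rate=.2); env.movel([*c,.03],rate=.12); env.pause(.3); st("above")
env.movel([*c,.0165],rate=.03); env.pause(.1); st("low")
env.movel([*c,.0145],rate=.02); env.pause(.2); st("on")
effector.release(); env.pause(.2); st("rel")
env.movel([*c,.06],rate=.15)
x=np.array([-np.sin(a),np.cos(a)])
env.movel([*(c-.05*x),.14],rate=.15); env.pause(.2); st("back")
p,d,T,K=shot("w5"); W=zmap(d,T,K); z=W[...,2]
b=((np.hypot(W[...,0]-c[0],W[...,1]-c[1])<.075)).astype(np.uint8)
h=cv2.cvtColor(p,cv2.COLOR_RGB2HSV)
print("cork");show(blobs(b*cork(p),T,K,.004)); print("plate z");show(blobs(roi(b*(z>.008),0,640,0,400),T,K,.012))
print("bar");show(blobs(roi(b*(z>.03),0,640,0,400),T,K,.038,50))
E
```

```text
above 16.51 [0.4477 0.1468 0.0304] F [ 0.2  0.4 -1.5] M [ 0.01  0.12 -0.02] w 0.0134 g 30.0
low 17.21 [0.4476 0.1464 0.0165] F [ 0.6 -0.3 -1. ] M [ 0.07  0.19 -0.01] w 0.0137 g 30.0
on 17.66 [0.4479 0.1466 0.0152] F [-2.5 -0.1  8.5] M [-0.18  0.58  0.01] w 0.0138 g 30.0
rel 19.07 [0.4475 0.1465 0.0145] F [0.2 0.9 0.1] M [-0.    0.11  0.02] w 0.0918 g 0.0
back 20.49 [0.4057 0.1733 0.1394] F [-0.4 -0.3 -0.1] M [-0.02  0.18 -0.  ] w 0.0919 g 0.0
cork
c=(155.0,292.5) A=1775 rect c=(154.8,292.0) size=(135.6,13.3) ang=56.6 px=349,395
c=(37.9,106.3) A=6034 rect c=(44.8,113.6) size=(277.8,26.4) ang=56.6 px=515,393
c=(125.5,86.1) A=2690 rect c=(126.1,84.7) size=(34.5,95.5) ang=74.5 px=511,335
c=(376.9,465.0) A=2706 rect c=(377.4,466.0) size=(35.2,96.9) ang=38.0 px=128,336
c=(447.0,146.4) A=6338 rect c=(447.0,146.2) size=(58.8,108.5) ang=56.7 px=320,135
plate z
c=(257.4,264.0) A=137102 rect c=(272.2,257.5) size=(741.2,228.2) ang=56.6 px=335,340
c=(447.2,148.6) A=3538 rect c=(447.2,148.6) size=(40.0,89.0) ang=56.7 px=318,139
bar
c=(276.5,252.2) A=114178 rect c=(290.0,246.3) size=(676.4,208.3) ang=56.6 px=335,340
c=(447.5,148.2) A=463 rect c=(447.5,148.2) size=(13.4,35.7) ang=56.6 px=318,144
```

View pics/w5.png

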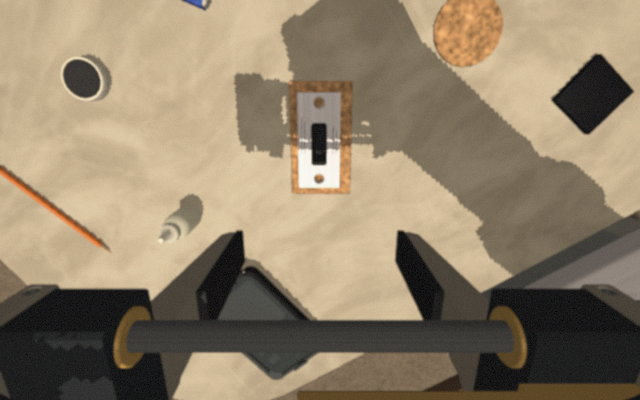

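```bash
python3 - <<'E'
from h import *
a=np.radians(56.65-180); R=down(a); c=np.array([.4475,.1465]); n=c-[.0002,.0021]
env.movel([*c,.06],rate=.15); env.movel([*c,.0155],rate=.1); effector.grasp(20); env.movel([*c,.0205],rate=.05)
env.movel([*n,.0205],rate=.03); env.pause(.3); env.movel([*n,.0148],rate=.03); env.pause(.2); st("on")
effector.release(); env.movel([*n,.06],rate=.15)
x=np.array([-np.sin(a),np.cos(a)])
env.movel([*(c-.05*x),.14],rate=.2); env.pause(.2); st("back")
p,d,T,K=shot("w6"); W=zmap(d,T,K); z=W[...,2]
b=((np.hypot(W[...,0]-c[0],W[...,1]-c[1])<.075)).astype(np.uint8); b[200:]=0
print("cork");show(blobs(b*cork(p),T,K,.004)); print("plate z");show(blobs(roi(b*(z>.008),0,640,0,400),T,K,.012))
E
```

```text
on 24.41 [0.4478 0.1446 0.0149] F [0.4 0.1 3.4] M [0.15 0.13 0.  ] w 0.0135 g 20.0
back 26.89 [0.4057 0.1731 0.1392] F [-0.3 -0.5  0.1] M [0.03 0.1  0.02] w 0.0926 g 0.0
cork
c=(447.0,146.3) A=6337 rect c=(447.1,146.2) size=(58.8,108.4) ang=56.7 px=320,136
plate z
c=(447.2,146.4) A=3547 rect c=(447.4,146.3) size=(40.0,89.6) ang=56.6 px=319,137
```

```bash
python3 - <<'E'
from h import *
c=np.array([.4522,-.1423]); R=down(np.radians(-108.4))
env.movel([.44,.10,.15],frame=down(np.radians(-90)),rate=.2)
env.reach([*c,.10],R); env.movel([*c,.02],rate=.12); env.pause(.2); env.movel([*c,.003],rate=.04); env.pause(.1); st("down")
effector.grasp(20); env.pause(.1); st("grasped")
env.movel([*c,.02],rate=.05); st("lift"); 
n=np.array([.6205,-.0033]); Rn=down(np.radians(-83.9))
env.movel([*c,.09],rate=.15); env.movel([*n,.09],frame=Rn,rate=.2); env.movel([*n,.02],rate=.12); env.pause(.3); st("above")
env.movel([*n,.0085],rate=.03); env.pause(.1); st("low")
env.movel([*n,.0068],rate=.02); env.pause(.1); st("on")
effector.release(); env.pause(.1); env.movel([*n,.05],rate=.15)
v=n-[.07,0]; env.movel([*v,.14],frame=down(-np.pi/2),rate=.2); env.pause(.2)
p,d,T,K=shot("w7"); W=zmap(d,T,K); z=W[...,2]; h=cv2.cvtColor(p,cv2.COLOR_RGB2HSV)
b=((np.hypot(W[...,0]-n[0],W[...,1]-n[1])<.085)).astype(np.uint8); b[220:]=0
print("cork");show(blobs(roi(b*((cork(p)>0)|(z>.008)),0,640,0,400),T,K,.004)); print("tile z");show(blobs(roi(b*(z>.0078),0,640,0,400),T,K,.011))
print("tile col");show(blobs(roi(b*(h[...,1]<60),0,640,0,400),T,K,.011)); print(env.sense()["t"])
E
```

```text
down 30.34 [ 0.4522 -0.1425  0.003 ] F [-0.  -0.7  0.2] M [ 0.01  0.12 -0.01] w 0.0919 g 0.0
grasped 31.13 [ 0.4522 -0.1423  0.003 ] F [ 0.1 -0.1  0.7] M [0.06 0.13 0.03] w 0.0514 g 20.0
lift 31.62 [ 0.4525 -0.1421  0.0203] F [ 0.7  1.1 -1.3] M [ 0.01  0.17 -0.05] w 0.0515 g 20.0
above 34.52 [ 0.6209 -0.0032  0.0206] F [-0.9 -0.2 -0.2] M [-0.    0.16 -0.02] w 0.0516 g 20.0
low 35.15 [ 0.6206 -0.0034  0.0085] F [0.5 0.4 0.2] M [-0.08  0.13  0.01] w 0.0512 g 20.0
on 35.5 [ 0.6209 -0.0034  0.0071] F [ 0.6 -0.5  1.7] M [-0.05 -0.03  0.02] w 0.0517 g 20.0
cork
c=(623.3,-1.9) A=5271 rect c=(623.2,-2.0) size=(72.8,73.0) ang=6.1 px=318,113
tile z
c=(622.6,-2.6) A=2655 rect c=(622.5,-2.6) size=(51.8,51.7) ang=6.1 px=318,115
tile col
c=(622.8,-2.8) A=2529 rect c=(622.8,-2.7) size=(50.7,50.7) ang=6.3 px=319,115
37.7417
```

View pics/w7.png

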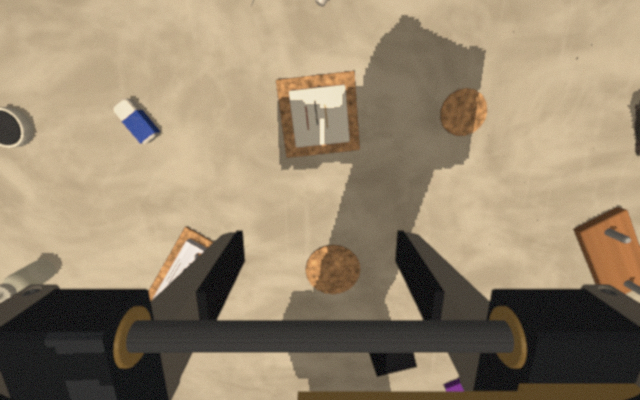

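```bash
python3 - <<'E'
from h import *
R=down(-np.pi/2); c=np.array([.6107,.2948]); n=np.array([.4550,-.0187])
print(solver.inverse_kinematics([*n,.008],R), solver.inverse_kinematics([*(n-[0,.07]),.14],down(0)))
env.reach([*c,.10],R); env.movel([*c,.03],rate=.12); env.pause(.2); env.movel([*c,.004],rate=.06); env.pause(.1); st("down")
effector.grasp(15); env.pause(.1); st("grasped")
env.movel([*c,.02],rate=.05); st("lift"); 
env.movel([*c,.09],rate=.15); env.movel([*n,.09],rate=.2); env.movel([*n,.02],rate=.12); env.pause(.3); st("above")
env.movel([*n,.0095],rate=.03); env.pause(.1); st("low")
env.movel([*n,.0078],rate=.02); env.pause(.1); st("on")
effector.release(); env.pause(.1); env.movel([*n,.05],rate=.15)
v=n-[0,.07]; env.movel([*v,.14],frame=down(0),rate=.2); env.pause(.2)
p,d,T,K=shot("w8"); W=zmap(d,T,K); z=W[...,2]; h=cv2.cvtColor(p,cv2.COLOR_RGB2HSV)
b=((np.hypot(W[...,0]-n[0],W[...,1]-n[1])<.06)).astype(np.uint8); b[220:]=0
print("cork");show(blobs(roi(b*((cork(p)>0)|(z>.01)),0,640,0,400),T,K,.004)); print("mag z");show(blobs(roi(b*(z>.012),0,640,0,400),T,K,.016))
print("black");show(blobs(roi(b*(h[...,2]<65),0,640,0,400),T,K,.016)); print(env.sense()["t"])
E
```

```text
[-0.54528867  0.57438991  0.62567463  2.22519521 -0.67439286  0.53469703
 -0.96832901] [-0.31116614  0.27065176  0.49974877  2.1386269  -0.18459022  0.77265029
  0.30605568]
down 40.53 [0.611  0.2948 0.0042] F [ 0.1 -0.5  0.8] M [ 0.03  0.12 -0.11] w 0.0921 g 0.0
grasped 41.5 [0.6107 0.2948 0.004 ] F [0.  0.2 0.2] M [ 0.02  0.21 -0.  ] w 0.0369 g 15.0
lift 41.97 [0.6109 0.295  0.0205] F [-1.1  0.3 -0.8] M [-0.02  0.17  0.04] w 0.0375 g 15.0
above 45.52 [ 0.4554 -0.0185  0.0205] F [0.1 1.  0.4] M [-0.03  0.19 -0.06] w 0.0368 g 15.0
low 46.12 [ 0.455  -0.0188  0.0095] F [0.1 0.  0.1] M [ 0.02  0.05 -0.02] w 0.037 g 15.0
on 46.47 [ 0.4553 -0.0187  0.0079] F [ 0.6 -0.2 -0.7] M [-0.05  0.06 -0.01] w 0.0375 g 15.0
cork
c=(456.2,-17.3) A=2812 rect c=(456.4,-17.6) size=(59.8,59.5) ang=0.0 px=318,116
mag z
c=(457.0,-18.3) A=1053 rect c=(456.9,-18.4) size=(36.2,35.9) ang=0.0 px=320,117
black
49.8833
```

View pics/w8.png

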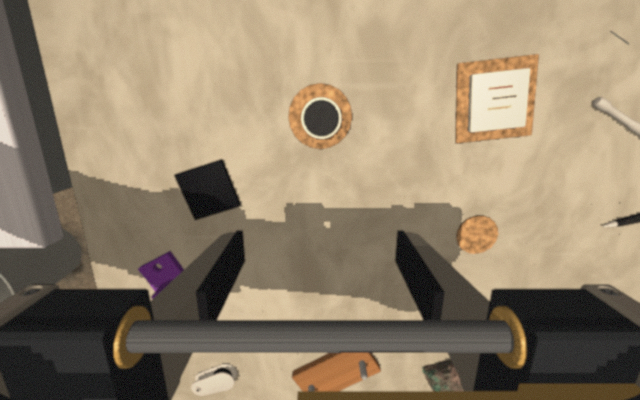

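```bash
python3 - <<'E'
from h import *
R=down(-np.pi/2)
env.reach([.40,.30,.18],R); env.pause(.2); st("look")
p,d,T,K=shot("w9"); W=zmap(d,T,K); z=W[...,2]
b=np.hypot(W[...,0]-.456,W[...,1]-.305)<.035; b[230:]=False
for lo,hi in ((.008,.02),(.02,.03),(.03,.04),(.05,.06),(.062,.07)):
    m=b&(z>lo)&(z<hi); q=W[m]; print(lo,len(q),q.mean(0).round(4),q.min(0).round(4),q.max(0).round(4))
E
```

```text
look 52.15 [0.4003 0.2996 0.18  ] F [-0.3 -0.1  0.6] M [0.05 0.17 0.01] w 0.0921 g 0.0
0.008 7 [0.469  0.3042 0.0121] [0.4664 0.2976 0.0092] [0.4697 0.3083 0.0143]
0.02 9 [0.4668 0.3037 0.0254] [0.4624 0.2947 0.0212] [0.4693 0.3173 0.0285]
0.03 195 [0.4594 0.3058 0.0371] [0.4461 0.2937 0.0321] [0.4696 0.3179 0.0399]
0.05 207 [0.4578 0.306  0.0527] [0.4489 0.2979 0.05  ] [0.4657 0.3142 0.0599]
0.062 35 [0.4575 0.3059 0.0642] [0.4547 0.3035 0.0621] [0.4602 0.3081 0.0665]
```

View pics/w9.png

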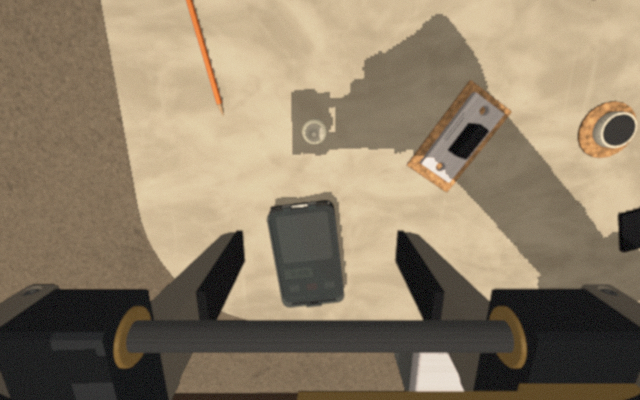

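```bash
python3 - <<'E'
from h import *
R=down(-np.pi/2); c=np.array([.4559,.3049]); n=np.array([.6245,-.1417])
env.movel([*c,.13],rate=.15); env.pause(.2); env.movel([*c,.010],rate=.1); env.pause(.1); st("down")
effector.grasp(8); env.pause(.1); st("grasped")
env.movel([*c,.02],rate=.04); st("lift"); 
env.movel([*c,.11],rate=.15); env.movel([*n,.11],rate=.2); env.movel([*n,.03],rate=.12); env.pause(.3); st("above")
env.movel([*n,.0155],rate=.03); env.pause(.1); st("low")
env.movel([*n,.0138],rate=.02); env.pause(.1); st("on")
effector.release(); env.pause(.2); env.movel([*n,.11],rate=.1)
v=n-[.07,0]; env.movel([*v,.16],rate=.2); env.pause(.2)
p,d,T,K=shot("w10"); W=zmap(d,T,K); z=W[...,2]
b=(np.hypot(W[...,0]-n[0],W[...,1]-n[1])<.035); b[230:]=False
for lo,hi in ((.054,.064),(.066,.074)):
    m=b&(z>lo)&(z<hi); q=W[m]; print(lo,len(q),q.mean(0).round(4),q.min(0).round(4),q.max(0).round(4))
print("cork");show(blobs(cork(p)*b.astype(np.uint8),T,K,.004)); print(env.sense()["t"])
E
```

```text
down 54.5 [0.4563 0.3053 0.0106] F [ 0.2 -0.5 -1. ] M [-0.04  0.16 -0.01] w 0.0922 g 0.0
grasped 55.62 [0.4559 0.3049 0.01  ] F [ 0.3 -0.  -0.9] M [-0.03  0.2  -0.07] w 0.0246 g 8.0
lift 56.02 [0.4561 0.3051 0.0204] F [0.6 0.1 0.4] M [0.08 0.2  0.05] w 0.0248 g 8.0
above 60.42 [ 0.6249 -0.1417  0.0307] F [-0.5 -0.2  0.1] M [-0.01  0.18  0.01] w 0.0246 g 8.0
low 61.15 [ 0.6247 -0.1418  0.0156] F [ 0.4  0.3 -0. ] M [0.01 0.14 0.01] w 0.0248 g 8.0
on 61.5 [ 0.6248 -0.1418  0.014 ] F [1.4 0.  0.6] M [-0.01  0.03 -0.01] w 0.0252 g 8.0
0.054 254 [ 0.6266 -0.1412  0.0567] [ 0.6182 -0.1498  0.054 ] [ 0.6342 -0.1325  0.0637]
0.066 42 [ 0.6265 -0.1409  0.0683] [ 0.624  -0.1436  0.0662] [ 0.6296 -0.1378  0.0699]
cork
c=(626.4,-140.8) A=1436 rect c=(626.6,-140.7) size=(42.5,42.1) ang=0.1 px=319,115
64.7083
```

View pics/w10.png

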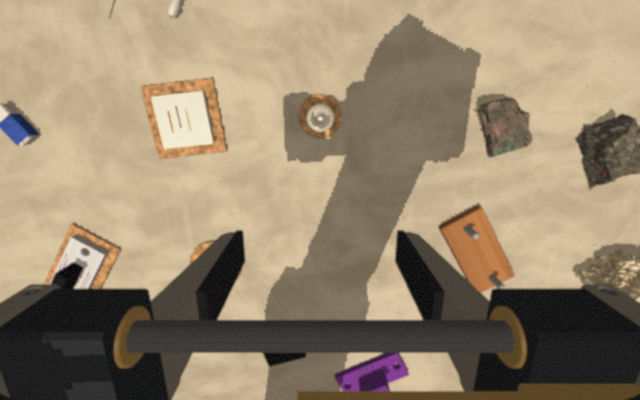

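```bash
python3 - <<'E'
from h import *
env.movel([.56,-.14,.25],rate=.2); env.pause(.3); print(workorder.finish_job(), env.sense()["t"])
E
```

```text
the job is handed in; nothing more can be done
the job is handed in; nothing more can be done
```

The job is handed in: plate, tile, magnet and upright bottle are each on their own pad. My camera checks after placing put each within about 1.2 mm of centre, with plate and tile square. I did not touch the ore stone or the look-alikes, and the clock was at about 65 s of 125 s just before the final retreat; the judge's verdict was not shown.

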